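# Roll the coin tube out to the hand-over lines

## Task

Press your fingertips on the top of the orange coin tube that lies against the low beech kerb, and roll it away from the kerb, in as many strokes as you need, until it rests wholly between the two brass lines let into the sill, ready to hand over. Keep the roll slow and under control, let the tube roll rather than skid, never lift it, and leave everything else where it stands. Let go of it when it is in place.

Things in the scene. Friction and masses are not known exactly. Their poses are not given: they have to be found in the camera images.
- tube_center (a point): centre of the lying orange plastic coin tube (nickel roll): plain cylinder 26 mm in diameter, 84 mm long, about 0.22 kg, coins seen at its ends and through a narrow slit. Own y runs along the tube; x and z turn as it rolls; z is up at the start. Centre 13 mm above the sill, top 26 mm
- tube_end_a (a point): centre of the tube's end at -y of its own axes, 42 mm from the tube's centre
- tube_end_b (a point): centre of the tube's end at +y of its own axes, 42 mm from the tube's centre
- tube: the same tube; origin at its centre. It starts 0.5 mm from the kerb. It has clear rolling resistance and stops within a few mm once nothing drives it. A fingertip pressing on its top and moving level rolls it half as far as the fingertip goes
- bay: hand-over bay: two parallel flush brass lines let into the granite, each 6 mm wide, 140 mm long (bay's y), 54 mm apart between inner edges. Origin midway between them on the sill; x crosses the lines, pointing away from the kerb (the way the tube is rolled), z up. The tube starts 95 to 160 mm short of it, nearly parallel to the lines
- kerb: fixed low beech kerb, 14 mm thick (its x), 120 mm long (its y), 19 mm high, just behind the tube; origin at the centre of its underside; its x points to the tube
- tube2: second orange coin tube, same size, standing upright on its end beside the path; loose; origin at the centre of its underside. To be left alone
- bowl: white porcelain tip bowl, 104 mm across, 42 mm high, beside the path; loose; origin at the centre of its underside. To be left alone
- gauge: brass coin sizing gauge, a flat plate with four round holes, 60 (x) by 150 (y) by 10 mm, lying beyond the brass lines; loose; origin at the centre of its underside. To be left alone
- stamp: turned dark wooden rubber stamp, 36 mm across, 74 mm high, beside the path; loose; origin at the centre of its underside. To be left alone
- sponge: finger-wetting sponge in a black round dish, 72 mm across, 22 mm high, beside the path; loose; origin at the centre of its underside. To be left alone
Things that resemble listed ones, but are neither listed nor needed, are in the scene too. What is shaped like the tube but blue, pink or purple is not meant.

How it is judged:
By the outcome, as a careful person would: the job done as asked, in the order asked, and still so for the second after the job is handed in, with the robot touching nothing.
It also fails if it takes over 64 s, if anything falls off the work surface, if the arm or the gripper's body presses on something with over 40 N, if the wrist force passes 120 N, or if a joint passes its speed limit or range.

## Robot

A 6-joint arm with a two-finger parallel gripper is mounted at the origin on the work surface. World frame = base frame: x ahead of the robot, y to its left, z up, the work surface at z = 0. Lengths are in m, angles in rad, forces in N, time in s.
With the tool pointing down it reaches from about 0.425 to 1.125 m from the base axis. Payload 14.9 kg.
Tool frame: the origin (TCP) lies on the centre line of the jaws, within the pads' length; the fingertips stand 14 mm ahead of it and the grasp point (between the pads) lies 5 mm behind it (arm.tcp_to_tips is the distance from the TCP to the fingertips, in m); z points along the fingers, y is the direction in which the jaws open and shut (so a half turn about z gives the same grasp; the last joint's range is limited). The gripper opens to 91 mm and grips with 3 to 60 N. Pads are 32 mm wide; open, the fingers measure 118 mm over their backs; the gripper's body (76 mm by 178 mm) begins 60 mm behind the grasp point.
Start: joints at [1.16, 0.379, 1.734, -0, 1.028, -0.033], TCP at [0.258, 0.651, 0.228] pointing down, gripper open.
Joint ranges: [-2.77, 2.77], [-0.74, 2.19], [0, 2.66], [-1.06, 4.2], [0.31, 2.87], [-3.08, 3.08]. Speed limits (rad/s): [1.89, 1.89, 2.39, 3.14, 3.14, 3.14].

## Interface

Orientations are given as a unit quaternion [x, y, z, w].
In Python, from station import arm, eyes, close_job gives the robot as it stands.
- The arm moves only by the shell command python3 -m crank 'ROWS' [FORCE]. ROWS is JSON, a list of rows, each an object of numbers: "x", "y", "z": the shift along the world's x, y, z in units of 0.2 m (1.0 is 0.2 m); "rx", "ry", "rz": the turn, a rotation vector about the world's x, y, z in units of 360 degrees (1.0 is 360 degrees); "gripper": the closure in counts, from 0 (fully open) to 255 (shut). In form: [{"x": .., "y": .., "z": .., "rx": .., "ry": .., "rz": .., "gripper": ..}, ...]. A call has 1 to 12 rows; each row is the pose to reach, as a shift and turn from the pose commanded when the call began, turning the shorter way round; what a row does not reach only later rows make up. A row lasts 1/10 s, in which the tool goes at most 50 mm and 8.59 degrees, less where a joint would pass 70% of its speed; a pose out of reach is approached as far as the arm can. A call with a number of a shift or a turn outside -1 to 1 is refused whole. A call with a gripper value outside its range is refused whole. The fingers move at their own pace and stop on an object; FORCE is the grip in N (left out, the last holds). Time passes only in rows, so rows that repeat a pose let the fingers close. It gives the time, the measured TCP pose, the force and the opening at its end, in the units of the state.
- arm.observe(): the state, without advancing time (a new reading comes with each control period).
- eyes.capture(name): name is "scene" or "top" or "wrist"; returns (picture, depth): 400x640x3 uint8, red, green, blue; 400x640 float32, m along the optical axis (not along the pixel's ray), 0 where there is no reading.
- eyes.camera_model(name): a dict with "fx", "fy", "cx", "cy" (pixels), "k1" (the pictures are not rectified: a ray, as slopes to the right and down, at radius r is drawn at 1 + k1 r^2 times it, then the intrinsics apply), "rvec" (rotation vector, rad) and "tvec" (3), from world to camera coordinates, as OpenCV has them; the wrist camera has in their place "mount" (4x4, takes a point from camera to tool coordinates, whose origin is the TCP and whose axes are the flange's). Camera axes: x right, y down, z forward; pixel columns grow to the right and rows downward; lengths in m; the calibration is good to about 2 mm. A picture is of the moment at which its call begins: read the wrist's pose just before it. camera_model takes no time and is no camera call.
- close_job(): hands the job in, once; it reports no verdict.
The state is a dict: "time_s": time; "qpos": joint angles; "qd": joint speeds; "joint_efforts": joint torques, N m; "position": TCP position; "eef_rot": TCP orientation; "contact_force": force on the tool from outside, world axes, zero at the start; "torque": the same for the moment, N m; "opening": opening from 0.0 (shut) to 1.0 (fully open).
Only numpy, scipy, OpenCV 4.12 (cv2) and the standard library are available. Lean on these libraries where they do the work, as an engineer would, in place of code of your own. Each camera call takes 0.05 s, during which the arm holds its last target.

## Working session

There is one attempt and no reset: what is moved stays moved. The work goes in short steps, Python scripts to look and compute and a shell command to move; the robot and the scene stay as the last step left them, time stands still between calls to the robot, and variables do not carry over. Pictures are saved under pics/ and viewed, and the job is handed in when it is done.

```bash
mkdir -p pics; python3 - <<'E'
from station import arm, eyes
import cv2,numpy as np
s=arm.observe();print(s, arm.tcp_to_tips)
for n in ("scene","top"):
    p,d=eyes.capture(n);cv2.imwrite(f"pics/{n}0.png",p[:,:,::-1]);np.save(f"pics/{n}0.npy",d);np.save(f"pics/{n}0c.npy",p);print(n,eyes.camera_model(n))
print(eyes.camera_model("wrist"))
E
```

```text
{'time_s': 0.0, 'qpos': array([ 1.15970547e+00,  3.79441478e-01,  1.73475859e+00,  1.69235776e-05,
        1.02853289e+00, -3.32529618e-02]), 'qd': array([ 1.48365123e-03, -4.67961015e-06, -6.47201232e-04, -2.67729674e-03,
        2.47916306e-04, -1.28803217e-03]), 'joint_efforts': array([ 6.93819675e-04, -7.63748074e+01, -4.34380960e+01,  6.52110041e-02,
        4.24519507e-02, -8.64142567e-05]), 'position': array([0.25805732, 0.6502875 , 0.22727623]), 'eef_rot': array([ 1.87801447e-01,  9.82206847e-01, -5.54545400e-04, -1.32700351e-04]), 'contact_force': array([-0.30766486,  0.18874822, -0.62296251]), 'torque': array([0.00680338, 0.02215929, 0.00847247]), 'opening': 0.9998691531481562} 0.014
scene {'fx': 422.5089415060696, 'fy': 422.5089415060696, 'cx': 316.66052181898596, 'cy': 196.8342351341103, 'k1': -0.08393350320306996, 'rvec': array([ 2.19182005,  1.33954285, -0.45164096]), 'tvec': array([-0.26280059, -0.3423809 ,  1.12317396])}
top {'fx': 404.05472784749344, 'fy': 404.05472784749344, 'cx': 325.05620863644907, 'cy': 200.912307620599, 'k1': -0.07985237867863282, 'rvec': array([ 2.1094078 , -2.16401601,  0.11519673]), 'tvec': array([0.05572818, 0.53627159, 0.78993316])}
{'fx': 287.5990133541946, 'fy': 287.5990133541946, 'cx': 317.49285506183986, 'cy': 200.60094496850738, 'k1': -0.04427056905216066, 'mount': array([[ 7.77121877e-04, -9.56570628e-01, -2.91499622e-01,
         8.29664130e-02],
       [ 9.99999698e-01,  7.34223945e-04,  2.56551213e-04,
         7.63790793e-04],
       [-3.13833526e-05, -2.91499733e-01,  9.56570909e-01,
        -1.57581402e-01],
       [ 0.00000000e+00,  0.00000000e+00,  0.00000000e+00,
         1.00000000e+00]])}
```

View pics/scene0.png

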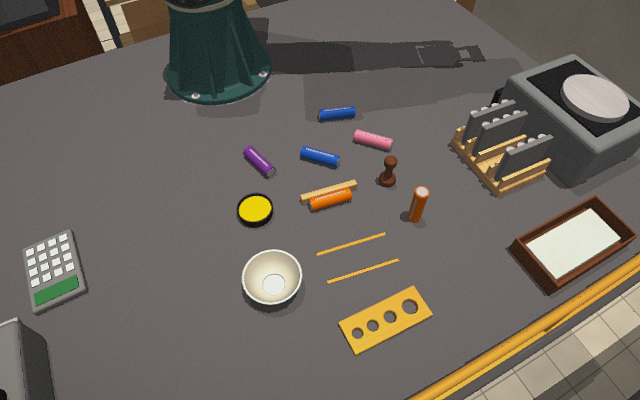

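View pics/top0.png

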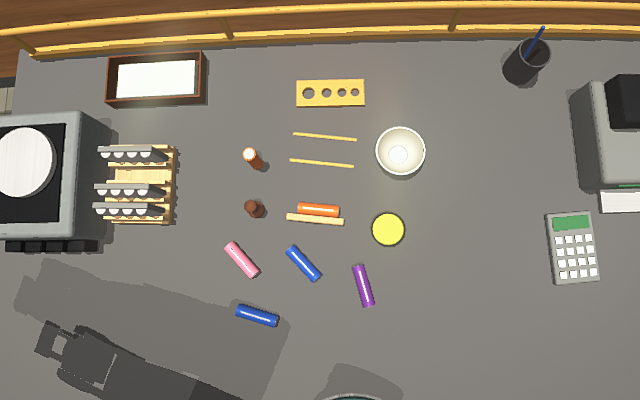

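The scene image shows the orange lying tube at (330,199), touching the beech kerb at (330,190). In the top image it is at (318,210). Things that could be mistaken for it, by top pixel:
- standing orange tube (252,158)
- pink (241,259)
- blue (303,263) and (257,315)
- purple (363,286)

I choose (318,210). It is the only orange tube lying down, it sits at the kerb, and the brass lines are at (322,163) and (325,137). Next I'll measure it and take one close crop.

```bash
cat > h.py <<'E'
import numpy as np,cv2
from scipy.spatial.transform import Rotation as R
def K(m): return np.array([[m['fx'],0,m['cx']],[0,m['fy'],m['cy']],[0,0,1.]])
def rays(m,px):
    # k1 model: drawn = (1+k1 r^2)*ideal
    return cv2.undistortPoints(np.asarray(px,float).reshape(-1,1,2),K(m),np.array([m['k1'],0,0,0.]),None,None,None).reshape(-1,2) if False else cv2.undistortPointsIter(np.asarray(px,float).reshape(-1,1,2),K(m),np.array([m['k1'],0,0,0.]),None,None,(3,50,1e-10)).reshape(-1,2)
def extr(m,s=None):
    if 'rvec' in m:
        Rm=cv2.Rodrigues(m['rvec'])[0]; return Rm.T,-Rm.T@m['tvec']
    Rt=R.from_quat(s['eef_rot']).as_matrix();M=m['mount']
    return Rt@M[:3,:3], Rt@M[:3,3]+s['position']
def onplane(m,px,z,s=None):
    A,c=extr(m,s);u=rays(m,px);d=np.c_[u,np.ones(len(u))]@A.T
    return c+d*((z-c[2])/d[:,2])[:,None]
def blobs(p,lo,hi,amin=60):
    hsv=cv2.cvtColor(p,cv2.COLOR_RGB2HSV);mk=cv2.inRange(hsv,lo,hi)
    n,l,st,c=cv2.connectedComponentsWithStats(mk)
    return [(st[i],c[i],l==i) for i in range(1,n) if st[i,4]>=amin]
def axis(mask):
    r=cv2.minAreaRect(np.argwhere(mask)[:,::-1].astype(np.float32));b=cv2.boxPoints(r)
    e=[np.linalg.norm(b[1]-b[0]),np.linalg.norm(b[2]-b[1])]
    return ((b[0]+b[3])/2,(b[1]+b[2])/2,e) if e[0]>e[1] else ((b[0]+b[1])/2,(b[2]+b[3])/2,e)
E
python3 - <<'E'
from h import *
from station import eyes
cr=[]
for n in("scene","top"):
    p=np.load(f"pics/{n}0c.npy");m=eyes.camera_model(n)
    for nm,lo,hi,z in(("orange",(3,150,100),(15,255,255),.018),("brass/beech",(13,90,90),(28,255,255),0.)):
        for st,c,mk in blobs(p,lo,hi,40):
            x,y,w,h,_=st
            if nm!="orange" and not(200<c[0]<450 and 80<c[1]<360): continue
            a,b,e=axis(mk);P=onplane(m,[a,b,c],z)
            print(n,nm,c.round(),st[4],np.round(e),P[:,:2].round(4).tolist(),'len',np.linalg.norm(P[1]-P[0]).round(4))
    x,y=(330,199) if n=="scene" else (318,210)
    cr.append(cv2.resize(p[y-80:y+50,x-80:x+80],None,fx=2.5,fy=3,interpolation=2))
cv2.imwrite("pics/crop.png",np.hstack(cr)[:,:,::-1])
E
```

```text
scene orange [69.  7.] 177 [12. 16.] [[-0.609, -0.3342], [-0.4889, -0.3348], [-0.5465, -0.335]] len 0.1202
scene orange [391. 160.] 73 [10.  8.] [[0.4926, 0.2111], [0.5025, 0.2302], [0.4967, 0.2203]] len 0.0215
scene orange [330. 199.] 365 [43. 13.] [[0.5217, 0.0141], [0.5327, 0.101], [0.5293, 0.0568]] len 0.0877
scene orange [418. 206.] 269 [37. 14.] [[0.6472, 0.1714], [0.5878, 0.241], [0.6248, 0.202]] len 0.0915
scene orange [576. 246.] 809 [103.  63.] [[0.8303, 0.3154], [0.8241, 0.5682], [0.8408, 0.4182]] len 0.2529
scene brass/beech [329. 195.] 824 [57. 18.] [[0.5006, 0.007], [0.5172, 0.127], [0.5066, 0.0667]] len 0.1211
scene brass/beech [418. 207.] 195 [33. 14.] [[0.6404, 0.1831], [0.5836, 0.2449], [0.6164, 0.211]] len 0.0839
scene brass/beech [255. 208.] 686 [33. 25.] [[0.4527, -0.114], [0.4835, -0.0544], [0.468, -0.084]] len 0.067
scene brass/beech [350. 244.] 267 [72.  4.] [[0.6177, -0.0206], [0.6376, 0.1188], [0.6274, 0.0474]] len 0.1409
scene brass/beech [363. 271.] 277 [75.  4.] [[0.6773, -0.0288], [0.6976, 0.111], [0.687, 0.0394]] len 0.1413
scene brass/beech [384. 320.]
[... 326 characters left out ...]
.5359, 0.0977], [0.5261, 0.0157], [0.5311, 0.0563]] len 0.0826
top orange [317. 213.] 184 [ 5. 40.] [[0.52, 0.1001], [0.5107, 0.0179], [0.5153, 0.059]] len 0.0828
top brass/beech [330.  93.] 1668 [68. 28.] [[0.7875, 0.1031], [0.7855, -0.0496], [0.7863, 0.0259]] len 0.1527
top brass/beech [325. 136.] 220 [ 3. 63.] [[0.6959, 0.1104], [0.6764, -0.0279], [0.686, 0.0406]] len 0.1397
top brass/beech [323. 163.] 194 [ 4. 64.] [[0.6366, 0.1196], [0.6171, -0.0194], [0.6263, 0.0466]] len 0.1404
top brass/beech [318. 209.] 173 [ 7. 41.] [[0.532, 0.1015], [0.52, 0.0155], [0.5254, 0.058]] len 0.0868
top brass/beech [318. 221.] 93 [ 7. 57.] [[0.5028, 0.1276], [0.4974, 0.0059], [0.4991, 0.0582]] len 0.1219
```

View pics/crop.png

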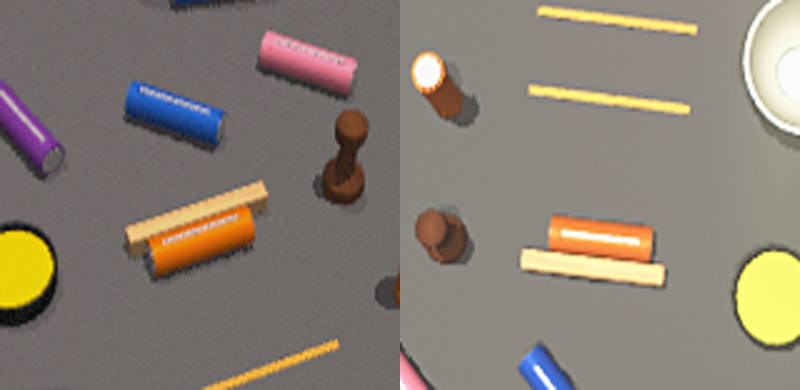

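The crop confirms an orange cylinder with a slit, lying against the beech kerb. The brass lines measure 140 mm long and 60 mm apart centre to centre, which matches the description. The bay centre is about (0.657, 0.045) and the tube about (0.523, 0.057), roughly 134 mm short. I'll refine the tube from the wrist camera once the arm is above it. The jaws will open to about 40 mm along the tube so that both tips press on it.

```bash
python3 -m crank '[{"x":0.4,"y":-1,"rz":0.041,"gripper":143},{"x":0.4,"y":-1,"rz":0.041,"gripper":143},{"x":0.4,"y":-1,"rz":0.041,"gripper":143},{"x":0.4,"y":-1,"rz":0.041,"gripper":143},{"x":0.4,"y":-1,"rz":0.041,"gripper":143},{"x":0.4,"y":-1,"rz":0.041,"gripper":143},{"x":0.4,"y":-1,"rz":0.041,"gripper":143}]' 10
python3 -m crank '[{"x":0.4,"y":-1,"gripper":143},{"x":0.4,"y":-1,"gripper":143},{"x":0.4,"y":-1,"gripper":143},{"x":0.4,"y":-1,"gripper":143},{"x":0.4,"y":-1,"gripper":143},{"x":0.4,"y":-1,"gripper":143}]'
python3 -m crank '[{"x":0.46,"y":-0.96,"gripper":143},{"x":0.46,"y":-0.96,"gripper":143},{"x":0.46,"y":-0.96,"gripper":143},{"x":0.46,"y":-0.96,"gripper":143},{"x":0.46,"y":-0.96,"gripper":143},{"x":0.46,"y":-0.96,"gripper":143},{"x":0.46,"y":-0.96,"gripper":143}]'
cat >> h.py <<'E'
def tube_from_wrist(name):
    from station import arm,eyes
    s=arm.observe();p,d=eyes.capture("wrist");m=eyes.camera_model("wrist")
    cv2.imwrite(f"pics/{name}.png",p[:,:,::-1]);np.save(f"pics/{name}c.npy",p);np.save(f"pics/{name}d.npy",d)
    print('t',s['time_s'],'tcp',s['position'].round(4),s['eef_rot'].round(4),'op',round(s['opening'],3),'F',s['contact_force'].round(1))
    return s,p,d,m
def cloud(m,d,mask,s=None):
    ij=np.argwhere(mask&(d>0));u=rays(m,ij[:,::-1]);z=d[ij[:,0],ij[:,1]]
    A,c=extr(m,s);return (np.c_[u,np.ones(len(u))]*z[:,None])@A.T+c
E
python3 - <<'E'
from h import *
s,p,d,m=tube_from_wrist("w1")
for st,c,mk in blobs(p,(3,150,80),(16,255,255),150):
    P=cloud(m,d,mk,s);print(c.round(),st, 'med',np.median(P,0).round(4),'top',np.percentile(P[:,2],98).round(4))
E
```

```text
t 0.1 tcp [0.2581 0.6503 0.2274] [ 1.878e-01  9.822e-01 -5.000e-04 -1.000e-04] op 1.002 F [ 0.5  0.1 -0.3]
[622. 274.] [590 258  50  35 844] med [ 1.2281  1.6281 -0.6147] top -0.5171invalid input at $[0]: expected keys x, y, z, rx, ry, rz, gripper
invalid input at $[0]: expected keys x, y, z, rx, ry, rz, gripper
invalid input at $[0]: expected keys x, y, z, rx, ry, rz, gripper
```

View pics/w1.png

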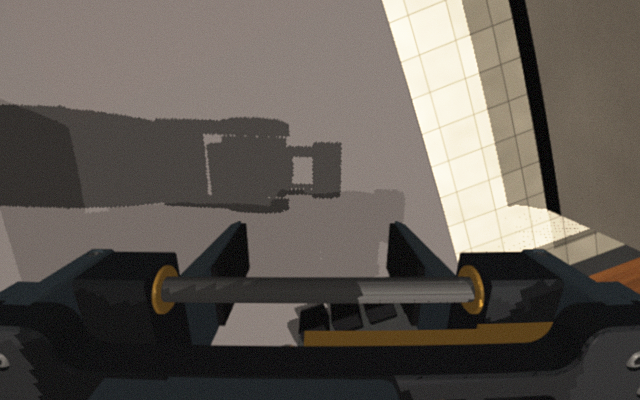

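All keys are required, so that call was refused and nothing moved. The wrist view just shows the gripper and empty sill.

```bash
python3 -m crank '[{"x":0.4,"y":-1,"z":0,"rx":0,"ry":0,"rz":0.041,"gripper":143},{"x":0.4,"y":-1,"z":0,"rx":0,"ry":0,"rz":0.041,"gripper":143},{"x":0.4,"y":-1,"z":0,"rx":0,"ry":0,"rz":0.041,"gripper":143},{"x":0.4,"y":-1,"z":0,"rx":0,"ry":0,"rz":0.041,"gripper":143},{"x":0.4,"y":-1,"z":0,"rx":0,"ry":0,"rz":0.041,"gripper":143},{"x":0.4,"y":-1,"z":0,"rx":0,"ry":0,"rz":0.041,"gripper":143},{"x":0.4,"y":-1,"z":0,"rx":0,"ry":0,"rz":0.041,"gripper":143}]' 10
python3 -m crank '[{"x":0.4,"y":-1,"z":0,"rx":0,"ry":0,"rz":0,"gripper":143},{"x":0.4,"y":-1,"z":0,"rx":0,"ry":0,"rz":0,"gripper":143},{"x":0.4,"y":-1,"z":0,"rx":0,"ry":0,"rz":0,"gripper":143},{"x":0.4,"y":-1,"z":0,"rx":0,"ry":0,"rz":0,"gripper":143},{"x":0.4,"y":-1,"z":0,"rx":0,"ry":0,"rz":0,"gripper":143},{"x":0.4,"y":-1,"z":0,"rx":0,"ry":0,"rz":0,"gripper":143}]'
python3 -m crank '[{"x":0.46,"y":-0.96,"z":0,"rx":0,"ry":0,"rz":0,"gripper":143},{"x":0.46,"y":-0.96,"z":0,"rx":0,"ry":0,"rz":0,"gripper":143},{"x":0.46,"y":-0.96,"z":0,"rx":0,"ry":0,"rz":0,"gripper":143},{"x":0.46,"y":-0.96,"z":0,"rx":0,"ry":0,"rz":0,"gripper":143},{"x":0.46,"y":-0.96,"z":0,"rx":0,"ry":0,"rz":0,"gripper":143},{"x":0.46,"y":-0.96,"z":0,"rx":0,"ry":0,"rz":0,"gripper":143},{"x":0.46,"y":-0.96,"z":0,"rx":0,"ry":0,"rz":0,"gripper":143}]'
python3 - <<'E'
from h import *
s,p,d,m=tube_from_wrist("w2")
print(R.from_quat(s['eef_rot']).as_matrix().round(3).tolist())
for st,c,mk in blobs(p,(3,150,80),(16,255,255),150):
    P=cloud(m,d,mk,s);print(c.round(),st, 'med',np.median(P,0).round(4),'top',np.percentile(P[:,2],98).round(4))
E
```

```text
time_s: 0.85
position: [0.3383, 0.4513, 0.2281]
eef_rot: [0.06, 0.998, 0.0, 0.0]
contact_force: [-0.5, 0.3, 0.3]
opening: 0.443
time_s: 1.45
position: [0.419, 0.2503, 0.2281]
eef_rot: [0.061, 0.998, 0.0, 0.0]
contact_force: [0.2, -0.2, -1.5]
opening: 0.44
time_s: 2.15
position: [0.5101, 0.0602, 0.2277]
eef_rot: [0.06, 0.998, 0.0, -0.0]
contact_force: [-0.7, 0.2, -0.3]
opening: 0.437
t 2.15 tcp [0.5101 0.0602 0.2277] [ 5.960e-02  9.982e-01  1.000e-04 -3.000e-04] op 0.437 F [-0.7  0.2 -0.3]
[[-0.993, 0.119, -0.001], [0.119, 0.993, 0.0], [0.001, 0.0, -1.0]]
[423. 184.] [404 168  39  33 707] med [0.5242 0.1882 0.0589] top 0.0737
[317. 185.] [285 179  65  16 725] med [0.5162 0.0609 0.0239] top 0.0273
[416. 246.] [407 239  23  14 242] med [0.6197 0.1866 0.0208] top 0.0425
```

View pics/w2.png

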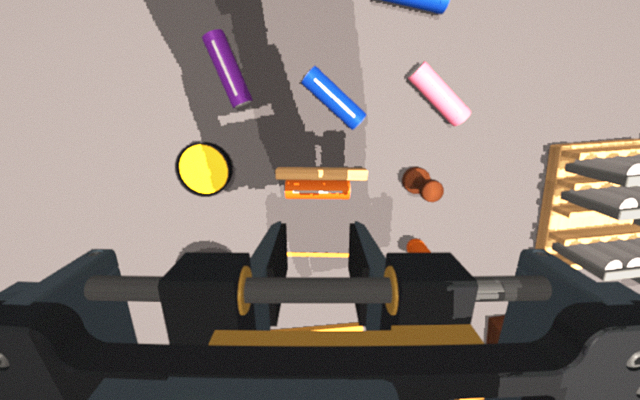

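The wrist view shows the orange tube at (317,185), directly in front of the kerb at (322,174). Next I'll fit its axis from the depth clouds, given a 13 mm radius and a height of 13 mm.

```bash
cat >> h.py <<'E'
from scipy.optimize import least_squares
ORANGE=((3,150,80),(16,255,255))
def fit_tube(P):
    # axis: x = a + b*(y-0.05), z=c ; distance to axis =13mm
    def f(q):
        n=np.hypot(1,q[1]);dx=(P[:,0]-q[0]-q[1]*(P[:,1]-.05))/n
        return np.hypot(dx,P[:,2]-q[2])-.013
    r=least_squares(f,[np.median(P[:,0]),.12,.013],loss='soft_l1',f_scale=.001)
    y=np.percentile(P[:,1],[1,99]);return r.x,y,np.sqrt(np.median(r.fun**2))
BN=np.array([.990,-.139]);BC=np.array([.6567,.0453])
def report(P,tag):
    q,y,e=fit_tube(P);yc=y.mean();c=np.array([q[0]+q[1]*(yc-.05),yc])
    print(tag,len(P),'centre',c.round(4),'z',q[2].round(4),'angle deg',np.degrees(np.arctan(q[1])).round(2),'len',np.diff(y).round(4),'err',e.round(5),'bay x,y',((c-BC)@BN).round(4),((c-BC)@[.139,.99]).round(4))
E
python3 - <<'E'
from h import *
from station import eyes,arm
s=arm.observe()
for n,cx in(("scene",(330,199)),("top",(318,209)),("w2",(317,185))):
    p=np.load(f"pics/{n}0c.npy" if n!="w2" else "pics/w2c.npy");d=np.load(f"pics/{n}0.npy" if n!="w2" else "pics/w2d.npy")
    m=eyes.camera_model("wrist" if n=="w2" else n)
    mk=np.zeros(p.shape[:2],bool)
    for st,c,k in blobs(p,*ORANGE,60):
        if abs(c[0]-cx[0])<12 and abs(c[1]-cx[1])<8: mk|=k
    report(cloud(m,d,mk,s),n)
E
```

```text
scene 405 centre [0.5238 0.0575] z 0.0127 angle deg 7.64 len [0.0837] err 0.00066 bay x,y -0.1333 -0.0064
top 350 centre [0.5243 0.0585] z 0.0122 angle deg 7.63 len [0.0813] err 0.00072 bay x,y -0.1329 -0.0053
w2 720 centre [0.5235 0.0596] z 0.0137 angle deg 7.55 len [0.0813] err 0.00049 bay x,y -0.1339 -0.0043
```

All three cameras agree: centre (0.524, 0.058), z about 13 mm, axis at 7.6°, length about 82 mm, 133 mm short of the bay centre. The tips are 32 mm long in the roll direction, so each stroke can carry the tube about 22–24 mm. I'll start with the tool 11 mm behind the tube's centre and lower it.

```bash
python3 -m crank '[{"x":0.015,"y":-0.005,"z":-0.25,"rx":0,"ry":0,"rz":-0.002,"gripper":143},{"x":0.015,"y":-0.005,"z":-0.5,"rx":0,"ry":0,"rz":-0.002,"gripper":143},{"x":0.015,"y":-0.005,"z":-0.7,"rx":0,"ry":0,"rz":-0.002,"gripper":143},{"x":0.015,"y":-0.005,"z":-0.83,"rx":0,"ry":0,"rz":-0.002,"gripper":143},{"x":0.015,"y":-0.005,"z":-0.89,"rx":0,"ry":0,"rz":-0.002,"gripper":143},{"x":0.015,"y":-0.005,"z":-0.9,"rx":0,"ry":0,"rz":-0.002,"gripper":143},{"x":0.015,"y":-0.005,"z":-0.9,"rx":0,"ry":0,"rz":-0.002,"gripper":143}]'
python3 -m crank '[{"x":0,"y":0,"z":-0.01,"rx":0,"ry":0,"rz":0,"gripper":143},{"x":0,"y":0,"z":-0.02,"rx":0,"ry":0,"rz":0,"gripper":143},{"x":0,"y":0,"z":-0.03,"rx":0,"ry":0,"rz":0,"gripper":143},{"x":0,"y":0,"z":-0.03,"rx":0,"ry":0,"rz":0,"gripper":143}]'
```

```text
time_s: 2.9
position: [0.5137, 0.0583, 0.0487]
eef_rot: [0.066, 0.998, 0.0, 0.0]
contact_force: [0.3, 0.3, 0.4]
opening: 0.439
time_s: 3.3
position: [0.5133, 0.0576, 0.0421]
eef_rot: [0.066, 0.998, 0.0, 0.0]
contact_force: [0.2, -0.2, 0.3]
opening: 0.441
```

```bash
python3 -m crank '[{"x":0,"y":0,"z":-0.005,"rx":0,"ry":0,"rz":0,"gripper":143},{"x":0,"y":0,"z":-0.01,"rx":0,"ry":0,"rz":0,"gripper":143},{"x":0,"y":0,"z":-0.01,"rx":0,"ry":0,"rz":0,"gripper":143}]'
python3 -m crank '[{"x":0,"y":0,"z":-0.003,"rx":0,"ry":0,"rz":0,"gripper":143},{"x":0,"y":0,"z":-0.005,"rx":0,"ry":0,"rz":0,"gripper":143},{"x":0,"y":0,"z":-0.005,"rx":0,"ry":0,"rz":0,"gripper":143}]'
```

```text
time_s: 3.6
position: [0.5136, 0.0576, 0.0401]
eef_rot: [0.066, 0.998, 0.0, 0.0]
contact_force: [0.6, -1.4, 2.8]
opening: 0.44
time_s: 3.9
position: [0.5145, 0.0575, 0.0399]
eef_rot: [0.066, 0.998, 0.0, 0.001]
contact_force: [-0.8, -3.5, 15.4]
opening: 0.438
```

Contact is light, at 15 N. First stroke: tips 40 mm forward along (0.991, −0.132).

```bash
python3 -m crank '[{"x":0.008,"y":-0.001,"z":0,"rx":0,"ry":0,"rz":0,"gripper":143},{"x":0.024,"y":-0.003,"z":0,"rx":0,"ry":0,"rz":0,"gripper":143},{"x":0.044,"y":-0.006,"z":0,"rx":0,"ry":0,"rz":0,"gripper":143},{"x":0.064,"y":-0.0085,"z":0,"rx":0,"ry":0,"rz":0,"gripper":143},{"x":0.085,"y":-0.011,"z":0,"rx":0,"ry":0,"rz":0,"gripper":143},{"x":0.106,"y":-0.014,"z":0,"rx":0,"ry":0,"rz":0,"gripper":143},{"x":0.127,"y":-0.017,"z":0,"rx":0,"ry":0,"rz":0,"gripper":143},{"x":0.148,"y":-0.0195,"z":0,"rx":0,"ry":0,"rz":0,"gripper":143},{"x":0.168,"y":-0.022,"z":0,"rx":0,"ry":0,"rz":0,"gripper":143},{"x":0.185,"y":-0.0245,"z":0,"rx":0,"ry":0,"rz":0,"gripper":143},{"x":0.195,"y":-0.026,"z":0,"rx":0,"ry":0,"rz":0,"gripper":143},{"x":0.198,"y":-0.026,"z":0,"rx":0,"ry":0,"rz":0,"gripper":143}]'
python3 - <<'E'
from h import *
from station import eyes,arm
for n,c0 in(("top",(320,195)),("scene",(335,210))):
    p,d=eyes.capture(n);m=eyes.camera_model(n);cv2.imwrite(f"pics/{n}1.png",p[:,:,::-1])
    for st,c,k in blobs(p,*ORANGE,40): 
        if 270<c[0]<400 and 130<c[1]<300: print(c.round(),st[4]); report(cloud(m,d,k),n)
print(arm.observe()['contact_force'],arm.observe()['position'])
E
```

```text
time_s: 5.1
position: [0.5542, 0.0524, 0.0399]
eef_rot: [0.066, 0.998, 0.0, 0.001]
contact_force: [-0.5, -2.1, 15.1]
opening: 0.44
[392. 160.] 64
scene 64 centre [0.5335 0.1833] z 0.0588 angle deg -29.32 len [0.0333] err 0.00092 bay x,y -0.1412 0.1195
[391. 179.] 49
scene 49 centre [0.547  0.1929] z 0.0275 angle deg -17.1 len [0.0218] err 0.00095 bay x,y -0.1292 0.1309
[336. 206.] 194
scene 194 centre [0.5445 0.0557] z 0.0126 angle deg 6.73 len [0.0343] err 0.00068 bay x,y -0.1125 -0.0053
[317. 211.] 86
scene 86 centre [0.5396 0.0191] z 0.0127 angle deg 5.76 len [0.0136] err 0.00057 bay x,y -0.1123 -0.0422
[ 0.35285281 -2.25623469 14.65731373] [0.55417786 0.05236177 0.03992254]
```

View pics/scene1.png

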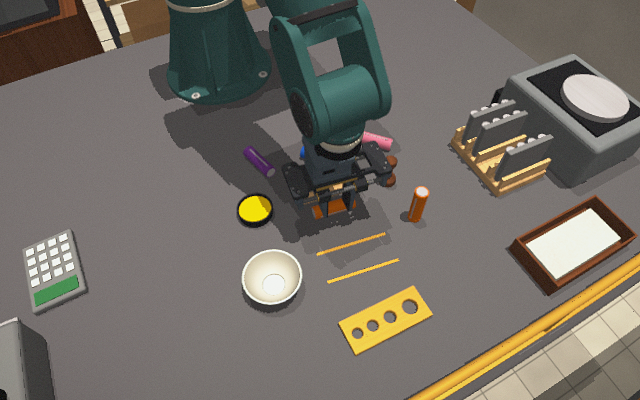

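The tube rolled 20.8 mm for 40 mm of tip travel, with no skid. In the scene view it sits under the fingers at about (333,208), clear of the kerb. Now I lift, step back 21 mm, lower and stroke again.

```bash
python3 -m crank '[{"x":0,"y":0,"z":0.01,"rx":0,"ry":0,"rz":0,"gripper":143},{"x":0,"y":0,"z":0.04,"rx":0,"ry":0,"rz":0,"gripper":143},{"x":-0.05,"y":0.007,"z":0.05,"rx":0,"ry":0,"rz":0,"gripper":143},{"x":-0.104,"y":0.014,"z":0.05,"rx":0,"ry":0,"rz":0,"gripper":143},{"x":-0.104,"y":0.014,"z":0.03,"rx":0,"ry":0,"rz":0,"gripper":143},{"x":-0.104,"y":0.014,"z":0.02,"rx":0,"ry":0,"rz":0,"gripper":143},{"x":-0.104,"y":0.014,"z":0.012,"rx":0,"ry":0,"rz":0,"gripper":143},{"x":-0.104,"y":0.014,"z":0.006,"rx":0,"ry":0,"rz":0,"gripper":143},{"x":-0.104,"y":0.014,"z":0.001,"rx":0,"ry":0,"rz":0,"gripper":143},{"x":-0.104,"y":0.014,"z":0,"rx":0,"ry":0,"rz":0,"gripper":143},{"x":-0.104,"y":0.014,"z":0,"rx":0,"ry":0,"rz":0,"gripper":143}]'
python3 - <<'E'
from h import *
from station import eyes,arm
n="scene";p,d=eyes.capture(n);m=eyes.camera_model(n)
for st,c,k in blobs(p,*ORANGE,40): 
        if 300<c[0]<380 and 170<c[1]<300: report(cloud(m,d,k),n)
E
```

```text
time_s: 6.3
position: [0.5336, 0.0551, 0.0399]
eef_rot: [0.066, 0.998, 0.0, 0.001]
contact_force: [-0.2, -2.9, 14.6]
opening: 0.44
scene 440 centre [0.5449 0.0543] z 0.0127 angle deg 7.72 len [0.0822] err 0.00072 bay x,y -0.112 -0.0066
```

The tube stayed at −112 mm and contact is back at 14.6 N. Strokes 2 and 3.

```bash
python3 -m crank '[{"x":0.008,"y":-0.001,"z":0,"rx":0,"ry":0,"rz":0,"gripper":143},{"x":0.024,"y":-0.003,"z":0,"rx":0,"ry":0,"rz":0,"gripper":143},{"x":0.045,"y":-0.006,"z":0,"rx":0,"ry":0,"rz":0,"gripper":143},{"x":0.067,"y":-0.009,"z":0,"rx":0,"ry":0,"rz":0,"gripper":143},{"x":0.089,"y":-0.012,"z":0,"rx":0,"ry":0,"rz":0,"gripper":143},{"x":0.111,"y":-0.015,"z":0,"rx":0,"ry":0,"rz":0,"gripper":143},{"x":0.133,"y":-0.018,"z":0,"rx":0,"ry":0,"rz":0,"gripper":143},{"x":0.155,"y":-0.0205,"z":0,"rx":0,"ry":0,"rz":0,"gripper":143},{"x":0.176,"y":-0.023,"z":0,"rx":0,"ry":0,"rz":0,"gripper":143},{"x":0.194,"y":-0.0255,"z":0,"rx":0,"ry":0,"rz":0,"gripper":143},{"x":0.205,"y":-0.027,"z":0,"rx":0,"ry":0,"rz":0,"gripper":143},{"x":0.208,"y":-0.0275,"z":0,"rx":0,"ry":0,"rz":0,"gripper":143}]'
python3 -m crank '[{"x":0,"y":0,"z":0.01,"rx":0,"ry":0,"rz":0,"gripper":143},{"x":0,"y":0,"z":0.04,"rx":0,"ry":0,"rz":0,"gripper":143},{"x":-0.05,"y":0.007,"z":0.05,"rx":0,"ry":0,"rz":0,"gripper":143},{"x":-0.104,"y":0.014,"z":0.05,"rx":0,"ry":0,"rz":0,"gripper":143},{"x":-0.104,"y":0.014,"z":0.03,"rx":0,"ry":0,"rz":0,"gripper":143},{"x":-0.104,"y":0.014,"z":0.02,"rx":0,"ry":0,"rz":0,"gripper":143},{"x":-0.104,"y":0.014,"z":0.012,"rx":0,"ry":0,"rz":0,"gripper":143},{"x":-0.104,"y":0.014,"z":0.006,"rx":0,"ry":0,"rz":0,"gripper":143},{"x":-0.104,"y":0.014,"z":0.001,"rx":0,"ry":0,"rz":0,"gripper":143},{"x":-0.104,"y":0.014,"z":0,"rx":0,"ry":0,"rz":0,"gripper":143},{"x":-0.104,"y":0.014,"z":0,"rx":0,"ry":0,"rz":0,"gripper":143}]'
python3 - <<'E'
from h import *
from station import eyes,arm
n="scene";p,d=eyes.capture(n);m=eyes.camera_model(n)
for st,c,k in blobs(p,*ORANGE,40): 
        if 300<c[0]<380 and 170<c[1]<300: report(cloud(m,d,k),n)
E
```

```text
time_s: 7.55
position: [0.5753, 0.0497, 0.0399]
eef_rot: [0.066, 0.998, 0.0, 0.001]
contact_force: [-0.8, -0.7, 14.5]
opening: 0.439
time_s: 8.65
position: [0.5545, 0.0524, 0.0399]
eef_rot: [0.066, 0.998, 0.0, 0.001]
contact_force: [0.0, -2.3, 13.5]
opening: 0.441
scene 506 centre [0.5664 0.051 ] z 0.0126 angle deg 7.5 len [0.0816] err 0.00064 bay x,y -0.0902 -0.0069
```

```bash
python3 -m crank '[{"x":0.008,"y":-0.001,"z":0,"rx":0,"ry":0,"rz":0,"gripper":143},{"x":0.025,"y":-0.003,"z":0,"rx":0,"ry":0,"rz":0,"gripper":143},{"x":0.047,"y":-0.006,"z":0,"rx":0,"ry":0,"rz":0,"gripper":143},{"x":0.07,"y":-0.009,"z":0,"rx":0,"ry":0,"rz":0,"gripper":143},{"x":0.093,"y":-0.012,"z":0,"rx":0,"ry":0,"rz":0,"gripper":143},{"x":0.116,"y":-0.015,"z":0,"rx":0,"ry":0,"rz":0,"gripper":143},{"x":0.139,"y":-0.0185,"z":0,"rx":0,"ry":0,"rz":0,"gripper":143},{"x":0.162,"y":-0.0215,"z":0,"rx":0,"ry":0,"rz":0,"gripper":143},{"x":0.184,"y":-0.0245,"z":0,"rx":0,"ry":0,"rz":0,"gripper":143},{"x":0.203,"y":-0.027,"z":0,"rx":0,"ry":0,"rz":0,"gripper":143},{"x":0.215,"y":-0.0285,"z":0,"rx":0,"ry":0,"rz":0,"gripper":143},{"x":0.218,"y":-0.029,"z":0,"rx":0,"ry":0,"rz":0,"gripper":143}]'
python3 -m crank '[{"x":0,"y":0,"z":0.01,"rx":0,"ry":0,"rz":0,"gripper":143},{"x":0,"y":0,"z":0.04,"rx":0,"ry":0,"rz":0,"gripper":143},{"x":-0.05,"y":0.007,"z":0.05,"rx":0,"ry":0,"rz":0,"gripper":143},{"x":-0.106,"y":0.014,"z":0.05,"rx":0,"ry":0,"rz":0,"gripper":143},{"x":-0.106,"y":0.014,"z":0.03,"rx":0,"ry":0,"rz":0,"gripper":143},{"x":-0.106,"y":0.014,"z":0.02,"rx":0,"ry":0,"rz":0,"gripper":143},{"x":-0.106,"y":0.014,"z":0.012,"rx":0,"ry":0,"rz":0,"gripper":143},{"x":-0.106,"y":0.014,"z":0.006,"rx":0,"ry":0,"rz":0,"gripper":143},{"x":-0.106,"y":0.014,"z":0.001,"rx":0,"ry":0,"rz":0,"gripper":143},{"x":-0.106,"y":0.014,"z":0,"rx":0,"ry":0,"rz":0,"gripper":143},{"x":-0.106,"y":0.014,"z":0,"rx":0,"ry":0,"rz":0,"gripper":143}]'
python3 - <<'E'
from h import *
from station import eyes,arm
n="scene";p,d=eyes.capture(n);m=eyes.camera_model(n)
for st,c,k in blobs(p,*ORANGE,40): 
        if 300<c[0]<380 and 170<c[1]<300: report(cloud(m,d,k),n)
E
```

```text
time_s: 9.9
position: [0.5981, 0.0467, 0.0399]
eef_rot: [0.066, 0.998, 0.0, 0.001]
contact_force: [-0.4, 0.4, 14.1]
opening: 0.439
time_s: 11.0
position: [0.5768, 0.0494, 0.0399]
eef_rot: [0.066, 0.998, 0.0, 0.001]
contact_force: [0.3, -1.9, 12.6]
opening: 0.438
scene 515 centre [0.589  0.0483] z 0.0127 angle deg 7.77 len [0.0813] err 0.00075 bay x,y -0.0674 -0.0064
```

```bash
python3 -m crank '[{"x":0.008,"y":-0.001,"z":0,"rx":0,"ry":0,"rz":0,"gripper":143},{"x":0.025,"y":-0.003,"z":0,"rx":0,"ry":0,"rz":0,"gripper":143},{"x":0.047,"y":-0.006,"z":0,"rx":0,"ry":0,"rz":0,"gripper":143},{"x":0.07,"y":-0.009,"z":0,"rx":0,"ry":0,"rz":0,"gripper":143},{"x":0.093,"y":-0.012,"z":0,"rx":0,"ry":0,"rz":0,"gripper":143},{"x":0.116,"y":-0.015,"z":0,"rx":0,"ry":0,"rz":0,"gripper":143},{"x":0.139,"y":-0.0185,"z":0,"rx":0,"ry":0,"rz":0,"gripper":143},{"x":0.162,"y":-0.0215,"z":0,"rx":0,"ry":0,"rz":0,"gripper":143},{"x":0.184,"y":-0.0245,"z":0,"rx":0,"ry":0,"rz":0,"gripper":143},{"x":0.203,"y":-0.027,"z":0,"rx":0,"ry":0,"rz":0,"gripper":143},{"x":0.215,"y":-0.0285,"z":0,"rx":0,"ry":0,"rz":0,"gripper":143},{"x":0.218,"y":-0.029,"z":0,"rx":0,"ry":0,"rz":0,"gripper":143}]'
python3 -m crank '[{"x":0,"y":0,"z":0.01,"rx":0,"ry":0,"rz":0,"gripper":143},{"x":0,"y":0,"z":0.04,"rx":0,"ry":0,"rz":0,"gripper":143},{"x":-0.05,"y":0.007,"z":0.05,"rx":0,"ry":0,"rz":0,"gripper":143},{"x":-0.102,"y":0.014,"z":0.05,"rx":0,"ry":0,"rz":0,"gripper":143},{"x":-0.102,"y":0.014,"z":0.03,"rx":0,"ry":0,"rz":0,"gripper":143},{"x":-0.102,"y":0.014,"z":0.02,"rx":0,"ry":0,"rz":0,"gripper":143},{"x":-0.102,"y":0.014,"z":0.012,"rx":0,"ry":0,"rz":0,"gripper":143},{"x":-0.102,"y":0.014,"z":0.006,"rx":0,"ry":0,"rz":0,"gripper":143},{"x":-0.102,"y":0.014,"z":0.001,"rx":0,"ry":0,"rz":0,"gripper":143},{"x":-0.102,"y":0.014,"z":-0.001,"rx":0,"ry":0,"rz":0,"gripper":143},{"x":-0.102,"y":0.014,"z":-0.001,"rx":0,"ry":0,"rz":0,"gripper":143}]'
python3 - <<'E'
from h import *
from station import eyes,arm
n="scene";p,d=eyes.capture(n);m=eyes.camera_model(n)
for st,c,k in blobs(p,*ORANGE,40): 
        if 300<c[0]<380 and 170<c[1]<300: report(cloud(m,d,k),n)
E
```

```text
time_s: 12.25
position: [0.6205, 0.0437, 0.04]
eef_rot: [0.066, 0.998, 0.0, 0.001]
contact_force: [0.7, -0.5, 13.5]
opening: 0.44
time_s: 13.35
position: [0.6002, 0.0464, 0.0399]
eef_rot: [0.066, 0.998, 0.0, 0.001]
contact_force: [-0.0, -0.7, 14.3]
opening: 0.439
scene 337 centre [0.6117 0.0452] z 0.0127 angle deg 7.39 len [0.0835] err 0.0007 bay x,y -0.0445 -0.0064
scene 119 centre [0.612  0.0453] z 0.0128 angle deg 8.64 len [0.0377] err 0.00063 bay x,y -0.0442 -0.0062
```

Remaining 44.4 mm, so two more strokes of about 22.3 mm each.

```bash
python3 -m crank '[{"x":0.008,"y":-0.001,"z":0,"rx":0,"ry":0,"rz":0,"gripper":143},{"x":0.025,"y":-0.003,"z":0,"rx":0,"ry":0,"rz":0,"gripper":143},{"x":0.047,"y":-0.006,"z":0,"rx":0,"ry":0,"rz":0,"gripper":143},{"x":0.07,"y":-0.009,"z":0,"rx":0,"ry":0,"rz":0,"gripper":143},{"x":0.093,"y":-0.012,"z":0,"rx":0,"ry":0,"rz":0,"gripper":143},{"x":0.116,"y":-0.015,"z":0,"rx":0,"ry":0,"rz":0,"gripper":143},{"x":0.139,"y":-0.0185,"z":0,"rx":0,"ry":0,"rz":0,"gripper":143},{"x":0.162,"y":-0.0215,"z":0,"rx":0,"ry":0,"rz":0,"gripper":143},{"x":0.184,"y":-0.0245,"z":0,"rx":0,"ry":0,"rz":0,"gripper":143},{"x":0.203,"y":-0.027,"z":0,"rx":0,"ry":0,"rz":0,"gripper":143},{"x":0.215,"y":-0.0285,"z":0,"rx":0,"ry":0,"rz":0,"gripper":143},{"x":0.218,"y":-0.029,"z":0,"rx":0,"ry":0,"rz":0,"gripper":143}]'
python3 -m crank '[{"x":0,"y":0,"z":0.01,"rx":0,"ry":0,"rz":0,"gripper":143},{"x":0,"y":0,"z":0.04,"rx":0,"ry":0,"rz":0,"gripper":143},{"x":-0.05,"y":0.007,"z":0.05,"rx":0,"ry":0,"rz":0,"gripper":143},{"x":-0.106,"y":0.014,"z":0.05,"rx":0,"ry":0,"rz":0,"gripper":143},{"x":-0.106,"y":0.014,"z":0.03,"rx":0,"ry":0,"rz":0,"gripper":143},{"x":-0.106,"y":0.014,"z":0.02,"rx":0,"ry":0,"rz":0,"gripper":143},{"x":-0.106,"y":0.014,"z":0.012,"rx":0,"ry":0,"rz":0,"gripper":143},{"x":-0.106,"y":0.014,"z":0.006,"rx":0,"ry":0,"rz":0,"gripper":143},{"x":-0.106,"y":0.014,"z":0.001,"rx":0,"ry":0,"rz":0,"gripper":143},{"x":-0.106,"y":0.014,"z":0,"rx":0,"ry":0,"rz":0,"gripper":143},{"x":-0.106,"y":0.014,"z":0,"rx":0,"ry":0,"rz":0,"gripper":143}]'
python3 - <<'E'
from h import *
from station import eyes,arm
n="scene";p,d=eyes.capture(n);m=eyes.camera_model(n)
for st,c,k in blobs(p,*ORANGE,40): 
        if 300<c[0]<390 and 170<c[1]<300: report(cloud(m,d,k),n)
E
```

```text
time_s: 14.6
position: [0.6438, 0.0407, 0.0399]
eef_rot: [0.066, 0.998, 0.0, 0.001]
contact_force: [-0.0, -0.3, 14.4]
opening: 0.436
time_s: 15.7
position: [0.6225, 0.0434, 0.0399]
eef_rot: [0.066, 0.998, 0.0, 0.001]
contact_force: [-0.2, -2.8, 12.7]
opening: 0.435
scene 543 centre [0.6345 0.0425] z 0.0126 angle deg 7.44 len [0.082] err 0.0007 bay x,y -0.0215 -0.0059
```

Remaining 21.5 mm. Final stroke is 42 mm, then lift straight up.

```bash
python3 -m crank '[{"x":0.008,"y":-0.001,"z":0,"rx":0,"ry":0,"rz":0,"gripper":143},{"x":0.024,"y":-0.003,"z":0,"rx":0,"ry":0,"rz":0,"gripper":143},{"x":0.045,"y":-0.006,"z":0,"rx":0,"ry":0,"rz":0,"gripper":143},{"x":0.067,"y":-0.009,"z":0,"rx":0,"ry":0,"rz":0,"gripper":143},{"x":0.089,"y":-0.012,"z":0,"rx":0,"ry":0,"rz":0,"gripper":143},{"x":0.111,"y":-0.015,"z":0,"rx":0,"ry":0,"rz":0,"gripper":143},{"x":0.133,"y":-0.018,"z":0,"rx":0,"ry":0,"rz":0,"gripper":143},{"x":0.155,"y":-0.0205,"z":0,"rx":0,"ry":0,"rz":0,"gripper":143},{"x":0.176,"y":-0.023,"z":0,"rx":0,"ry":0,"rz":0,"gripper":143},{"x":0.194,"y":-0.0255,"z":0,"rx":0,"ry":0,"rz":0,"gripper":143},{"x":0.205,"y":-0.027,"z":0,"rx":0,"ry":0,"rz":0,"gripper":143},{"x":0.208,"y":-0.0275,"z":0,"rx":0,"ry":0,"rz":0,"gripper":143}]'
python3 -m crank '[{"x":0,"y":0,"z":0,"rx":0,"ry":0,"rz":0,"gripper":143},{"x":0,"y":0,"z":0.01,"rx":0,"ry":0,"rz":0,"gripper":143},{"x":0,"y":0,"z":0.04,"rx":0,"ry":0,"rz":0,"gripper":143},{"x":0,"y":0,"z":0.2,"rx":0,"ry":0,"rz":0,"gripper":143},{"x":0,"y":0,"z":0.4,"rx":0,"ry":0,"rz":0,"gripper":143},{"x":0,"y":0,"z":0.6,"rx":0,"ry":0,"rz":0,"gripper":143},{"x":0,"y":0,"z":0.6,"rx":0,"ry":0,"rz":0,"gripper":143},{"x":0,"y":0,"z":0.6,"rx":0,"ry":0,"rz":0,"gripper":143}]'
python3 -m crank '[{"x":-0.3,"y":0.5,"z":0.1,"rx":0,"ry":0,"rz":0,"gripper":143},{"x":-0.6,"y":1,"z":0.2,"rx":0,"ry":0,"rz":0,"gripper":143},{"x":-0.6,"y":1,"z":0.2,"rx":0,"ry":0,"rz":0,"gripper":143},{"x":-0.6,"y":1,"z":0.2,"rx":0,"ry":0,"rz":0,"gripper":143},{"x":-0.6,"y":1,"z":0.2,"rx":0,"ry":0,"rz":0,"gripper":143},{"x":-0.6,"y":1,"z":0.2,"rx":0,"ry":0,"rz":0,"gripper":143},{"x":-0.6,"y":1,"z":0.2,"rx":0,"ry":0,"rz":0,"gripper":143},{"x":-0.6,"y":1,"z":0.2,"rx":0,"ry":0,"rz":0,"gripper":143}]'
python3 - <<'E'
from h import *
from station import eyes,arm
for n in("scene","top"):
  p,d=eyes.capture(n);m=eyes.camera_model(n);cv2.imwrite(f"pics/{n}9.png",p[:,:,::-1]);mk=np.zeros(d.shape,bool)
  for st,c,k in blobs(p,*ORANGE,40):
        if 280<c[0]<390 and 110<c[1]<300: mk|=k
  if mk.any(): report(cloud(m,d,mk),n)
E
```

```text
time_s: 16.95
position: [0.6642, 0.0379, 0.0399]
eef_rot: [0.066, 0.998, 0.0, 0.001]
contact_force: [0.2, -0.8, 14.4]
opening: 0.44
time_s: 17.75
position: [0.6628, 0.0381, 0.1597]
eef_rot: [0.066, 0.998, 0.0, 0.001]
contact_force: [-0.2, 0.9, -0.1]
opening: 0.439
time_s: 18.55
position: [0.5424, 0.2373, 0.1977]
eef_rot: [0.067, 0.998, -0.0, -0.001]
contact_force: [-0.1, -0.6, -0.0]
opening: 0.436
scene 492 centre [0.6553 0.0394] z 0.0125 angle deg 7.55 len [0.0827] err 0.00062 bay x,y -0.0006 -0.006
top 338 centre [0.6552 0.041 ] z 0.0112 angle deg 7.82 len [0.0828] err 0.00095 bay x,y -0.0009 -0.0044
```

View pics/scene9.png

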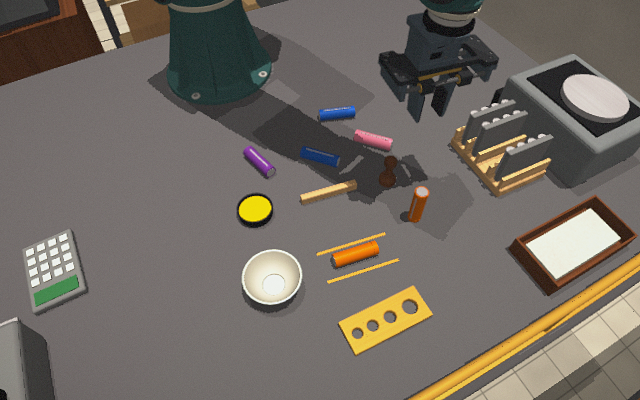

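View pics/top9.png

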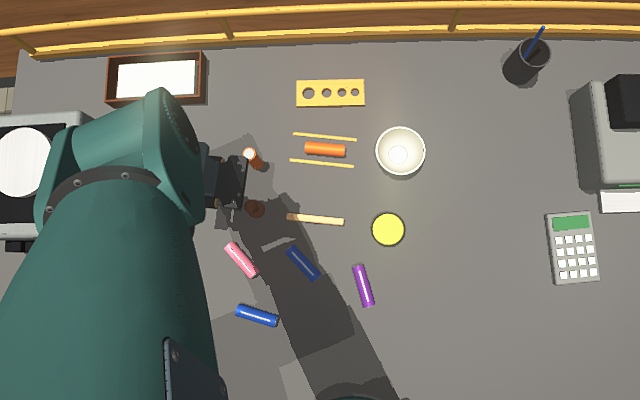

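The tube rests between the brass lines, at scene (356,253) and top (325,149), about 1 mm from the bay's centre. Every other item appears at its original pixels and the arm is clear, so I'm handing it in.

```bash
python3 -c "
from station import close_job
print(close_job())"
```

```text
the job is handed in; nothing more can be done
None
```

The orange coin tube now rests wholly between the two brass lines, and the job is handed in. I rolled it there in six slow strokes of 40–44 mm with both fingertips, pressing at about 13–15 N and lifting clear of it between strokes. The arm then backed away, at 18.6 s on the robot's clock.

**Final position:** the scene and top cameras put the tube's centre within 1 mm of the bay's centre line, and 4–6 mm off centre along the lines. That leaves about 13 mm to each line. It lies within 1° of parallel to the lines.

**Rolling:** it moved close to half the fingertip travel on every stroke, consistently 2–4% more, so there was no sign of skidding. The last stroke alone was not measured separately.

**Everything else:** in the final pictures the other objects look unmoved, judged by eye rather than measured, and the force on the tool was back to about zero.

**Checks that failed or disagreed:** my first move command was refused for missing fields, so nothing moved. During the strokes the fingers hid part of the tube from the top camera, so I tracked it with the scene camera only. At the end the two cameras disagreed by about 1.6 mm along the tube. The top camera also read the tube's height as 11.2 mm instead of 13 mm, roughly within the 2 mm calibration.

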